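Raise the fume hood sash to its height clip

ROBOT

A 6-joint arm with a two-finger parallel gripper is mounted at the origin on a cart in front of the work surface, level with it; the furniture and walls round the work are solid. World frame = base frame: x ahead of the robot, y to its left, z up, the work surface at z = 0. Lengths are in m, angles in degrees, forces in N, time in s.
With the tool pointing down it reaches from about 0.4 to 0.825 m from the base axis. Payload 7 kg.
Tool frame: the origin (TCP) lies at the very end of the fingers, on their centre line; the grasp point (between the pads) lies 19 mm behind it (arm.grip_point_offset is the z of the grasp point in the tool frame, in m); z points along the fingers, y is the line along which they close (so a half turn about z gives the same grasp; the last joint's range is limited). The gripper opens to 85 mm and grips with 20 to 120 N. Pads are 22 mm wide; open, the fingers measure 114 mm over their backs; the gripper's body (76 mm by 85 mm) begins 54 mm behind the grasp point. The pads swing forward as they close: fully open they stand 13 mm farther back than shut.
Start: joints at [-60.613, 20.546, 0.682, 0, -70.136, -16.507], TCP at [0.15, -0.658, 0.231] pointing down, gripper open.
Joint ranges: [-176.03, 176.03], [-82.01, 121.73], [-58.28, 71.71], [-173.87, 95.51], [-174.79, -0.11], [-173.66, 173.66]. Speed limits (degrees/s): [136.94, 136.94, 172.46, 180, 180, 180].

INTERFACE

Orientations are given as [roll, pitch, yaw] about the fixed x, y, z axes, in that order (R = Rz(yaw) Ry(pitch) Rx(roll)).
In Python, from workcell import arm gives the robot as it stands.
- The arm moves only by the tool move_arm, never from a script. Its argument "series" is a list of rows, each an object of numbers: "dx", "dy", "dz": the shift along the tool's x, y, z in mm; "rx", "ry", "rz": the turn, a rotation vector about the tool's x, y, z in rad. A call has 1 to 8 rows; each row is the pose to reach, as a shift and turn from the pose commanded when the call began, along the tool's axes at that moment; what a row does not reach only later rows make up. A row lasts 1/8 s, in which the tool goes at most 62.5 mm and 10.7 degrees, less where a joint would pass 70% of its speed; a pose out of reach is approached as far as the arm can. A call with a gripper value outside its range is refused whole. "claw" is the opening, from -1 (shut) to 1 (fully open), set as the call begins (left out, the last holds). The fingers move at their own pace and stop on an object; the grip force is fixed at half the most. Time passes only in rows, so rows that repeat a pose let the fingers close. It gives the time, the measured TCP pose, the force, the opening and the grip force at its end, in the units of the state.
- arm.get_obs(): the state, without advancing time (a new reading comes with each control period).
- arm.capture(name): name is "scene" or "top"; returns (picture, depth): 400x640x3 uint8, red, green, blue; 400x640 float32, m along the optical axis (not along the pixel's ray), 0 where there is no reading.
- arm.calibration(name): a dict with "fx", "fy", "cx", "cy" (pixels), "distortion" ([k1, k2, p1, p2, k3] as OpenCV has them; the pictures are not rectified), "R" (3x3) and "t" (3): a world point X has camera coordinates R X + t. Camera axes: x right, y down, z forward; pixel columns grow to the right and rows downward; lengths in m; the calibration is good to about 2 mm. A picture is of the moment at which its call begins. calibration takes no time and is no camera call.
- arm.job_done(): hands the job in; it is judged then, once.
Trained networks look in the newest picture that a camera, given by its name, has taken for a name from the list of things; names that differ only in an ending like _2 or _b are one class to them, and where a whole thing is asked for, a point or a joint stands for the part that bears it (a point fixed in the world has none). Each returns a list of dicts, best first, with "conf" (0 to 1); they miss things now and then, are a little off and sometimes report something else, mostly with a low value. They report only what shows in the picture. A call takes as long as a camera call.
- arm.regions_of(camera, query): "pixels" (400x640 bool, what is visible of it) and "position" ([row, column] as shares, 0 to 1, of the picture: columns of its width, rows of its height, amid what is visible of it).
- arm.landmark_of(camera, query): "position" ([row, column] as shares, 0 to 1, of the picture: columns of its width, rows of its height: a listed point, or the origin of a listed thing).
The state is a dict: "t": time; "qpos": joint angles; "qvel": joint speeds; "effort": joint torques, N m; "ee_pos": TCP position; "ee_rot": TCP orientation; "force": force on the tool from outside, world axes, zero at the start; "moment": the same for the moment, N m; "grip_width": finger opening in m; "grip_force": force on a finger pad.
Only numpy, scipy, OpenCV 4.12 (cv2) and the standard library are available. Lean on these libraries where they do the work, as an engineer would, in place of code of your own. Each camera call takes 0.05 s, during which the arm holds its last target. There are 200 camera calls.

TASK

Open the small fume hood for work: with the fingertips placed beneath the slanted lip, push the counterweighted sliding window up smoothly and gently until the pointer at its right end stands between the two prongs of the height clip on the right post. Do not pinch the lip, leave the things in and around the hood where they are, then let go and draw the hand clear; the window stays where it is left.

Things in the scene. Friction and masses are not known exactly. Their poses are not given: they have to be found in the camera images.
- hood: Grey bench-top fume hood, fixed, 200 deep (x) x 340 wide (y) mm. Origin: centre of its underside; -x is the front, z up. Base plate 12 mm thick; two aluminium guide posts 30 x 28 mm, 481 mm high, at x -80, y +-155 mm; clear sides, grey back and roof 302 mm high with a round spigot to 346 mm. The sash slides up and down between the posts in the plane x = -80 mm.
- sash_frame (a joint): Vertical travel of the framed clear sash in m: 0 at the bottom stop, 0.19 at the top stop, growing upward. The sash is 280 mm wide, 210 mm high, weighs about 0.5 kg and is balanced by its counterweight; it takes about 1 to 4 N to move and stays where it is left. Its lower edge stands 78 mm above the counter at 0.
- lip_mid (a point): Middle of the underside of the lip, 200 mm wide (y), 40 mm long on the slope, 9 mm thick, black rubber on top. It starts at the sash's lower edge and rises at 45 degrees toward the robot (hood -x): fingers tilted 45 degrees lie flat under it. The underside's inner end is 14 mm lower and deeper than this point, the outer end 14 mm higher and nearer; the sash plane is 18 mm behind it.
- pointer_tip (a point): Tip of the steel pointer, a flat tongue 4 mm high at the right (-y) end of the sash's lower edge, reaching in front of the right post. It rides up and down with the sash.
- height_clip: Black C-shaped clip, 36 mm high, screwed to the front of the right post at the wanted height; its two prongs, 20 mm apart, point left (hood +y). Origin: midway between the prongs. The pointer passes beside it freely. It does not move.
- work_clamp: Bystander: black board clamp with a green board, 134 x 75 x 22 mm, loose on the hood's floor. Origin at the centre of its underside.
- jar: Bystander: white jar, 56 mm across, 60 mm high, loose on the blue mat to the right of the hood. Origin at the centre of its underside.
- tester: Bystander: small orange tester with a black face, 62 x 85 x 35 mm, loose on the blue mat to the right of the hood. Origin at the centre of its underside.
- spool: Bystander: solder spool, 52 mm across, 35 mm high, loose on the counter to the left. Origin at the centre of its underside.
- bottle: Bystander: white bottle with a needle spout, 37 mm across, 111 mm high, loose on the counter to the left. Origin at the centre of its underside.

How it is judged (in metres and radians):
On the way:
1. the fingers push the sash from beneath its lip, below the height clip ((contact force between the fingers and sash_frame_c5 above 0.5 N or contact force between the fingers and sash_frame_c0 above 0.5 N) and z of pointer_tip in the frame of height_clip below -0.012 m), for 0.1 s.
At the end, for the whole second after the job is handed in: The sash rests with its pointer between the prongs of the height clip: pointer tip within 8 mm of the clip's middle height, not moving, the hand clear (z of pointer_tip in the frame of height_clip between -0.008 and 0.008 m and velocity of joint sash_frame between -0.005 and 0.005 m/s); the robot touches nothing.
It fails at once if the lip is pinched: the fingers press on its top and its underside at once, over 1 N each (contact force between the fingers and sash_frame_c6 above 1 N and contact force between the fingers and sash_frame_c5 above 1 N).
It fails at once if the sash is thrown: faster than 0.3 m/s (velocity of joint sash_frame above 0.3 m/s or velocity of joint sash_frame below -0.3 m/s).
It fails at once if the sash is pushed with more than 40 N (contact force between anything else and sash_frame_c5 above 40 N or contact force between anything else and sash_frame_c6 above 40 N).
It fails at once if a bystander is moved by more than 30 mm (distance of any of work_clamp, jar, tester, spool, bottle from where it was at the start of the episode above 0.03 m).
It also fails if it takes over 48 s, if anything falls off the work surface, if the arm or the gripper's body presses on something with over 40 N, if the wrist force passes 120 N, or if a joint passes its speed limit or range.

## Working session

There is one attempt and no reset: what is moved stays moved. The work goes in short steps, Python scripts to look and compute and a tool call to move; the robot and the scene stay as the last step left them, time stands still between calls to the robot, and variables do not carry over. Pictures are saved under pics/ and viewed, at most 10 in all, crops included, and the job is handed in when it is done.

Besides the shell and the picture viewer there is one more tool, called after "Emit:" as name(argument=value, ...), one argument or row to a line, values as JSON. move_arm: Moves the arm, as the interface text tells. Its arguments: {"type":"object","properties":{"series":{"type":"array","items":{"type":"object","properties":{"dx":{"type":"number"},"dy":{"type":"number"},"dz":{"type":"number"},"rx":{"type":"number"},"ry":{"type":"number"},"rz":{"type":"number"}}}},"claw":{"type":"number"}},"required":["series"]}

```bash
mkdir -p pics; cat > h.py <<'E'
import numpy as np, cv2
from workcell import arm
from scipy.spatial.transform import Rotation as Ro
def px2w(cam,uv,d):
    c=arm.calibration(cam);K=np.array([[c['fx'],0,c['cx']],[0,c['fy'],c['cy']],[0,0,1]])
    p=cv2.undistortPoints(np.array([[uv]],float),K,np.array(c['distortion'],float))[0,0]
    return np.array(c['R']).T@(np.array([p[0]*d,p[1]*d,d])-np.array(c['t']))
def look(cam,name=None):
    im,dep=arm.capture(cam)
    if name: cv2.imwrite(f'pics/{name}.png',im[:,:,::-1])
    return im,dep
def lm(cam,q,dep):
    r=arm.landmark_of(cam,q)
    for e in r[:2]:
        v,u=e['position'][0]*400,e['position'][1]*640
        w=dep[max(0,int(v)-2):int(v)+3,max(0,int(u)-2):int(u)+3];w=w[w>0]
        d=np.median(w) if len(w) else 0
        print(cam,q,round(e['conf'],2),'px',round(u),round(v),'d',round(float(d),3),px2w(cam,(u,v),d).round(4))
E
python3 - <<'E'
from h import *
o=arm.get_obs();print(o['t'],o['ee_pos'],o['ee_rot'],o['force'],arm.grip_point_offset)
for cam in('scene','top'):
    im,d=look(cam,cam+'0')
    c=arm.calibration(cam);print(cam,-np.array(c['R']).T@np.array(c['t']),np.array(c['R'])[2])
    for q in('hood','lip_mid','pointer_tip','height_clip','bottle','jar','spool','tester'): lm(cam,q,d)
E
```

```text
0.0 [ 0.15031959 -0.65755708  0.23036765] [ 1.79905117e+02 -7.65477438e-03 -1.67126821e+02] [ 0.41126517 -0.3594504  -0.95473896] -0.0187
scene [-0.44492235 -0.2480348   0.65866575] [ 0.883556    0.08141819 -0.46119397]
scene hood 0.94 px 353 234 d 1.197 [ 0.5733 -0.2642  0.0113]
scene lip_mid 0.9 px 352 212 d 1.08 [ 0.5028 -0.2575  0.1311]
scene pointer_tip 0.79 px 409 221 d 1.052 [ 0.4798 -0.4136  0.1209]
scene height_clip 0.45 px 411 187 d 1.0 [ 0.4747 -0.4083  0.2248]
scene jar 0.74 px 455 258 d 1.071 [ 0.4593 -0.5491  0.0165]
scene jar 0.66 px 410 223 d 1.266 [ 0.6651 -0.4518  0.0046]
scene tester 0.81 px 455 276 d 0.992 [ 0.371  -0.529   0.0212]
top [-0.46544966  0.17521711  1.56054011] [ 0.55744815 -0.19034471 -0.80809681]
top pointer_tip 0.59 px 392 195 d 0.992 [ 0.0544 -0.1483  0.7679]
top bottle 0.71 px 247 277 d 1.719 [0.373  0.1343 0.0216]
top jar 0.42 px 421 204 d 0.985 [ 0.022  -0.1946  0.7654]
top jar 0.36 px 225 272 d 1.715 [0.4043 0.2011 0.0327]
top spool 0.75 px 224 275 d 1.706 [0.3917 0.2041 0.0343]
top tester 0.73 px 432 221 d 1.847 [ 0.3888 -0.5411  0.0329]
```

View pics/scene0.png

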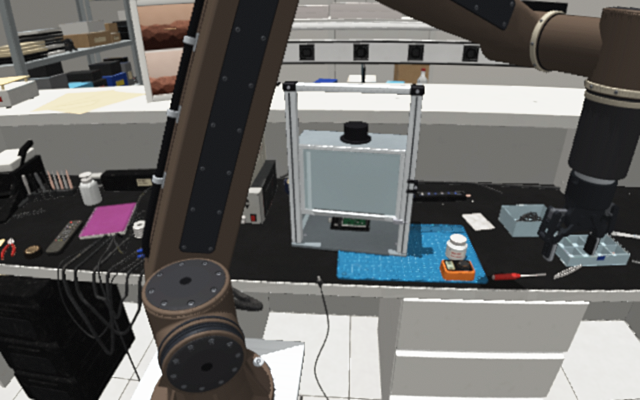

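View pics/top0.png

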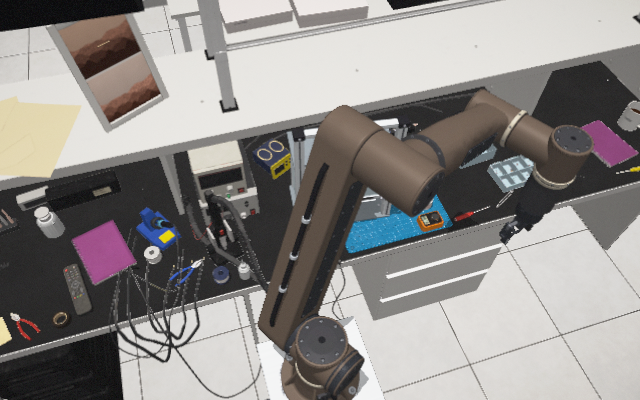

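The scene view shows the hood in the middle: posts at about x px 297 and 403, clip at (411,187), jar (457,245), tester (457,270). In the top view the arm hides most of the hood. Next I'll zoom in and get the hood's orientation from the posts.

```bash
python3 - <<'E'
from h import *
im,d=look('scene')
cv2.imwrite('pics/crop1.png',cv2.resize(im[170:270,280:425,::-1],None,fx=5.5,fy=5.5,interpolation=cv2.INTER_CUBIC))
m=arm.regions_of('scene','hood')
M=m[0]['pixels']
P=[]
for v,u in np.argwhere(M):
    if d[v,u]>0: P.append(np.r_[px2w('scene',(u,v),d[v,u]),u,v])
P=np.array(P);print(len(P),P[:,:3].min(0),P[:,:3].max(0))
np.save('P.npy',P)
for z in (.06,.1,.15,.2,.25,.3,.36,.4,.45):
    s=P[abs(P[:,2]-z)<.012]
    for lo,hi in((280,310),(395,425)):
        q=s[(s[:,3]>lo)&(s[:,3]<hi)]
        if len(q): 
            q=q[q[:,0]<np.percentile(q[:,0],15)+.02]; print(z,len(q),'front x',np.median(q[:,0]).round(3),'y',q[:,1].min().round(3),q[:,1].max().round(3))
for q in('height_clip','pointer_tip','lip_mid'):
    r=arm.regions_of('scene',q)
    for e in r[:1]:
        vu=np.argwhere(e['pixels']);print(q,e['conf'],len(vu),vu.min(0),vu.max(0))
        W=np.array([px2w('scene',(u,v),d[v,u]) for v,u in vu if d[v,u]>0])
        print(np.percentile(W,[5,50,95],axis=0).round(3))
E
```

```text
Traceback (most recent call last):
  File "h.py", line 5, in px2w
    c=arm.calibration(cam);K=np.array([[c['fx'],0,c['cx']],[0,c['fy'],c['cy']],[0,0,1]])
ValueError: time passes only in moves, steps and waits
```

View pics/crop1.png

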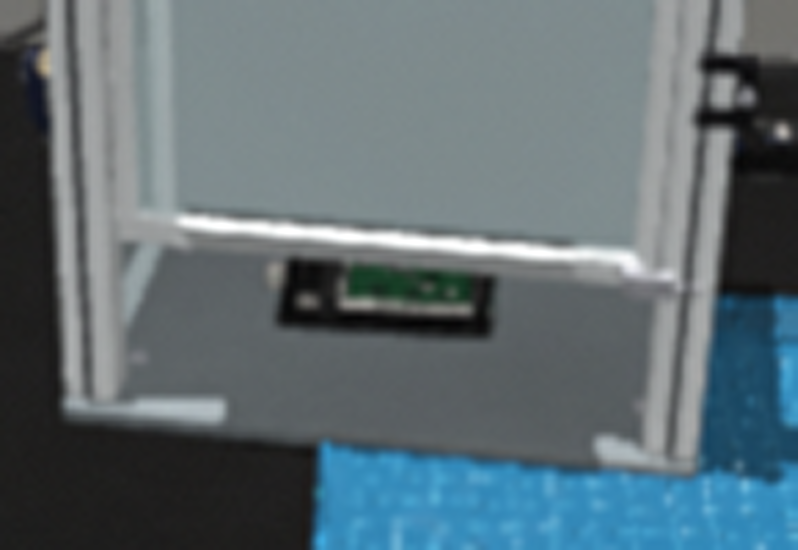

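The crop shows the prongs at scene px (410,181.5) and (409,191), and the pointer tip at about (404,221). The post feet are at (297,245) and (403,254). The script failed because it called calibration too often, so I'll cache it.

```bash
python3 - <<'E'
s=open('h.py').read()
s=s.replace("def px2w","C={c:arm.calibration(c) for c in('scene','top')}\ndef px2w").replace("c=arm.calibration(cam);K","c=C[cam];K")
open('h.py','w').write(s)
E
python3 - <<'E'
from h import *
im,d=look('scene')
M=arm.regions_of('scene','hood')[0]['pixels']
P=np.array([np.r_[px2w('scene',(u,v),d[v,u]),u,v] for v,u in np.argwhere(M) if d[v,u]>0])
for z in (.06,.2,.3,.36,.4,.45):
    s=P[abs(P[:,2]-z)<.012]
    for lo,hi in((280,310),(395,425)):
        q=s[(s[:,3]>lo)&(s[:,3]<hi)]
        if len(q)>3:
            q=q[q[:,0]<np.percentile(q[:,0],15)+.015]; print(z,len(q),'front x',np.median(q[:,0]).round(3),'y',q[:,1].min().round(3),q[:,1].max().round(3))
for q in('height_clip','pointer_tip'):
    r=arm.regions_of('scene',q)
    for e in r[:1]:
        vu=np.argwhere(e['pixels']);print(q,e['conf'],len(vu),vu.min(0),vu.max(0))
        W=np.array([px2w('scene',(u,v),d[v,u]) for v,u in vu if d[v,u]>0])
        print(np.percentile(W,[5,50,95],axis=0).round(3))
for n,uv in dict(pu=(410,181.5),pl=(409,191),tip=(403.6,221.3),clip=(410,186),fl=(296,242),fr=(402,250),back1=(320,180),back2=(390,185),lipL=(313,210.5),lipR=(394,216)).items():
    dd=d[int(uv[1]),int(uv[0])]; print(n,dd.round(3),px2w('scene',uv,dd).round(4))
E
```

```text
0.06 73 front x 0.514 y -0.109 -0.081
0.06 70 front x 0.478 y -0.414 -0.387
0.2 162 front x 0.52 y -0.137 -0.081
0.2 103 front x 0.479 y -0.415 -0.375
0.3 188 front x 0.519 y -0.14 -0.08
0.3 163 front x 0.48 y -0.415 -0.364
0.36 107 front x 0.516 y -0.109 -0.08
0.36 114 front x 0.478 y -0.415 -0.387
0.4 108 front x 0.515 y -0.11 -0.079
0.4 116 front x 0.478 y -0.415 -0.388
0.45 121 front x 0.515 y -0.126 -0.08
0.45 122 front x 0.478 y -0.414 -0.358
pointer_tip 0.7 7394 [144 299] [224 404]
[[ 0.489 -0.375  0.128]
 [ 0.507 -0.254  0.221]
 [ 0.523 -0.125  0.312]]
pu 0.988 [ 0.4699 -0.4033  0.2422]
pl 1.002 [ 0.4718 -0.4036  0.2142]
tip 1.051 [ 0.4769 -0.3985  0.1196]
clip 1.002 [ 0.478  -0.4059  0.2257]
fl 1.156 [ 0.514  -0.0939  0.0156]
fr 1.096 [ 0.4787 -0.4028  0.0239]
back1 1.06 [ 0.5182 -0.1678  0.2186]
back2 1.026 [ 0.4964 -0.3561  0.2186]
lipL 1.078 [ 0.4931 -0.1493  0.1365]
lipR 1.068 [ 0.4964 -0.3738  0.1243]
```

Geometry is consistent: hood yaw is about -6.8°, its origin is about (0.590,-0.259), the lip middle underside is about (0.493,-0.247,0.132), and the tip must rise about 108 mm. Next, the approach numbers.

```bash
cat >> h.py <<'E'
a=np.radians(-6.8);hx=np.array([np.cos(a),np.sin(a),0]);hy=np.array([-np.sin(a),np.cos(a),0]);ez=np.array([0,0,1.])
zt=(hx-ez)/2**.5; RT=np.column_stack([np.cross(hy,zt),hy,zt])
lip=np.array([.493,-.247,.132])
def rel(p,R=RT,base=None):
    o=arm.get_obs() if base is None else base
    R0=Ro.from_euler('xyz',o['ee_rot'],degrees=True).as_matrix()
    return (R0.T@(np.array(p)-o['ee_pos'])*1000).round(1),Ro.from_matrix(R0.T@R).as_rotvec().round(3)
E
python3 - <<'E'
from h import *
T=lip+10*zt/1000-21e-3*(hx+ez)/2**.5
pre=T-.09*zt
print(T,pre)
print(rel(pre),RT)
E
```

```text
[ 0.48527654 -0.24607903  0.11007969] [ 0.4220846  -0.23854385  0.1737193 ]
(array([-358.3,  348.3,   57.6]), array([ 0.135, -0.777,  0.326])) [[-0.70213264  0.11840397  0.70213264]
 [ 0.08372425  0.99296551 -0.08372425]
 [-0.70710678  0.         -0.70710678]]
```

Emit:
move_arm(
  series=[
    {"dx": -27, "dy": 26, "dz": 0, "rx": 0.01, "ry": -0.06, "rz": 0.025},
    {"dx": -54, "dy": 52, "dz": 0, "rx": 0.02, "ry": -0.12, "rz": 0.05},
    {"dx": -81, "dy": 78, "dz": 0, "rx": 0.03, "ry": -0.18, "rz": 0.075},
    {"dx": -108, "dy": 104, "dz": 0, "rx": 0.04, "ry": -0.24, "rz": 0.1},
    {"dx": -135, "dy": 130, "dz": 0, "rx": 0.05, "ry": -0.3, "rz": 0.125},
    {"dx": -162, "dy": 156, "dz": 5, "rx": 0.06, "ry": -0.36, "rz": 0.15},
    {"dx": -189, "dy": 182, "dz": 10, "rx": 0.07, "ry": -0.42, "rz": 0.175},
    {"dx": -215, "dy": 209, "dz": 15, "rx": 0.08, "ry": -0.47, "rz": 0.2},
  ],
  claw=-1,
)

```text
t: 2.2
ee_pos: [0.3139, -0.4056, 0.2165]
ee_rot: [-178.0, 27.3, -178.4]
force: [0.5, -0.0, -0.7]
grip_width: 0.0002
grip_force: 0.0
```

```bash
python3 - <<'E'
from h import *
o=arm.get_obs();print(o['t'],o['ee_pos'],o['qpos'],o['force'],o['grip_width'])
pre=lip+10*zt/1000-21e-3*(hx+ez)/2**.5-.09*zt
print(rel(pre))
E
```

```text
2.2 [ 0.31391052 -0.40555281  0.21652741] [-45.88449638  -1.20252202 -23.89233038 -24.54019086 -49.29503442
 -29.79139046] [ 0.46624526 -0.04676276 -0.6506582 ] 0.0002199852000036044
(array([-80.6, 166.9,  84.1]), array([ 0.053, -0.306,  0.124]))
```

Emit:
move_arm(
  series=[
    {"dx": -13, "dy": 28, "dz": 14, "rx": 0.01, "ry": -0.05, "rz": 0.02},
    {"dx": -27, "dy": 56, "dz": 28, "rx": 0.02, "ry": -0.1, "rz": 0.04},
    {"dx": -40, "dy": 83, "dz": 42, "rx": 0.03, "ry": -0.15, "rz": 0.06},
    {"dx": -54, "dy": 111, "dz": 56, "rx": 0.035, "ry": -0.2, "rz": 0.08},
    {"dx": -67, "dy": 139, "dz": 70, "rx": 0.045, "ry": -0.255, "rz": 0.105},
    {"dx": -81, "dy": 167, "dz": 84, "rx": 0.053, "ry": -0.306, "rz": 0.124},
    {"dx": -81, "dy": 167, "dz": 84, "rx": 0.053, "ry": -0.306, "rz": 0.124},
  ],
)

```text
t: 3.08
ee_pos: [0.4217, -0.2359, 0.1725]
ee_rot: [179.9, 44.9, 173.6]
force: [1.2, 0.7, -0.1]
grip_width: 0.0
grip_force: 0.0
```

```bash
python3 - <<'E'
from h import *
o=arm.get_obs();print(o['t'],o['ee_pos'],o['ee_rot'],o['qpos'],o['force'])
T=lip+10*zt/1000-21e-3*(hx+ez)/2**.5
print(rel(T-.09*zt),rel(T))
for cam in('scene','top'):
    im,d=look(cam)
    if cam=='scene': cv2.imwrite('pics/s2.png',cv2.resize(im[130:290,260:500,::-1],None,fx=3.3,fy=3.3,interpolation=cv2.INTER_CUBIC))
    for q in('lip_mid','pointer_tip','height_clip'): lm(cam,q,d)
E
```

```text
3.075 [ 0.42172349 -0.23586892  0.17248175] [179.92605335  44.9015334  173.58533004] [-10.12765195 -11.3013218  -50.31923393 -23.73106576  -6.7067023
 -63.78156505] [ 1.16304942  0.67831553 -0.12790415]
(array([-1.3, -2.6, -0.4]), array([ 0.006, -0.002,  0.005])) (array([-1.5, -3.2, 89.6]), array([ 0.006, -0.002,  0.005]))
scene lip_mid 0.66 px 349 216 d 1.076 [ 0.4929 -0.2495  0.1217]
scene pointer_tip 0.9 px 406 223 d 1.052 [ 0.4758 -0.404   0.1144]
scene height_clip 0.64 px 409 186 d 1.0 [ 0.4756 -0.4039  0.2271]
top lip_mid 0.66 px 349 199 d 1.78 [ 0.5009 -0.2638  0.1277]
top pointer_tip 0.78 px 392 197 d 1.811 [ 0.4782 -0.416   0.1099]
top height_clip 0.58 px 395 179 d 1.716 [ 0.4712 -0.4058  0.2205]
```

View pics/s2.png

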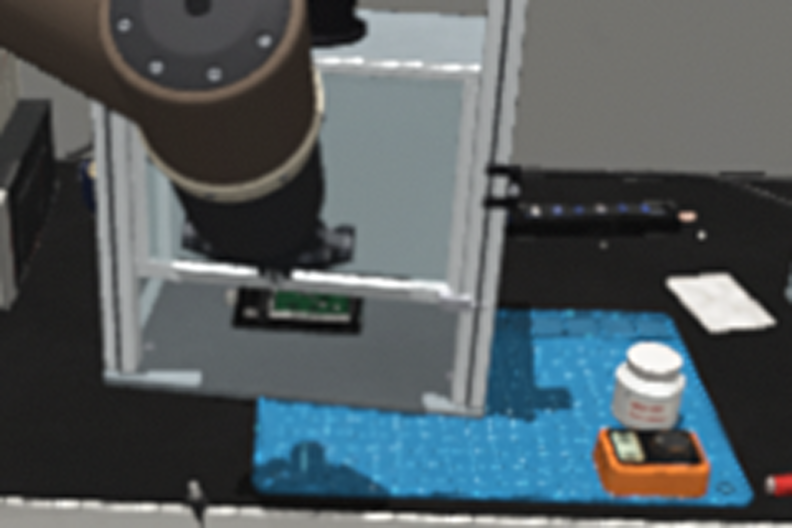

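The view shows the fingers in front of the lip's middle, crop (275,270), with nothing disturbed. The wrist is close to its singularity (j5 = -6.7) and j3 is near its limit. I'll fit a small kinematic model to choose a safe place along the lip and a safe tilt.

```bash
cat > kin.py <<'E'
from h import *
from scipy.optimize import least_squares
Q=[[-60.613,20.546,.682,0,-70.136,-16.507],[-45.884,-1.2025,-23.892,-24.540,-49.295,-29.791],[-10.1277,-11.3013,-50.3192,-23.7311,-6.7067,-63.7816]]
X=[[.1503,-.6576,.2304],[.3139,-.4056,.2165],[.4217,-.2359,.1725]]
E_=[[179.905,-.0077,-167.127],[-178.0,27.3,-178.4],[179.926,44.9015,173.585]]
def fk(q,P,s=1):
    h,a1,L1,e,L2,Lt=P; q=np.radians(q)
    r=lambda ax,t:Ro.from_rotvec(np.array(ax)*t).as_matrix()
    R1=r([0,0,1.],q[0]); R2=R1@r([0,1.,0],q[1]); R3=R2@r([0,1.,0],-q[2]); R4=R3@r([1.,0,0],s*q[3]); R5=R4@r([0,1.,0],-q[4])
    p=R1@[a1,0,h]+R2@[0,0,L1]+R3@[L2,0,e]+R5@[Lt,0,0]
    return p,R5[:,0],R5@r([1.,0,0],s*q[5])
def fit(s):
    def f(P):
        return np.concatenate([np.r_[(fk(q,P,s)[0]-x)*10, fk(q,P,s)[1]-Ro.from_euler('xyz',e,degrees=True).as_matrix()[:,2]] for q,x,e in zip(Q,X,E_)]+[.01*(np.array(P)-P0)])
    P0=np.array([.3,0,.35,0,.4,.25]); return least_squares(f,P0)
F={s:fit(s) for s in(1,-1)}; S=min(F,key=lambda s:F[s].cost); P=F[S].x
R0=[fk(q,P,S)[2].T@Ro.from_euler('xyz',e,degrees=True).as_matrix() for q,e in zip(Q,E_)][2]
LO=[-176,-82,-58.28,-173.87,-174.79,-173.66];HI=[176,121.7,71.71,95.5,-.11,173.66]
def ik(p,R,q0):
    f=lambda q:np.r_[(fk(q,P,S)[0]-p)*10,((fk(q,P,S)[2]@R0)-R).ravel()*2]
    return least_squares(f,q0,bounds=(LO,HI),x_scale=20)
def tool(yaw,pitch):
    y,t=np.radians([yaw,pitch]);z=np.array([np.cos(y)*np.cos(t),np.sin(y)*np.cos(t),-np.sin(t)]);Y=np.array([-np.sin(y),np.cos(y),0]);return np.column_stack([np.cross(Y,z),Y,z])
E
python3 - <<'E'
from kin import *
print({s:F[s].cost for s in F},S,P.round(3),[ (fk(q,P,S)[0]-x).round(4) for q,x in zip(Q,X)])
for hyoff in(0,-.04,-.065):
  for yaw in(-6.8,3,10):
   for pit in(45,50):
    R=tool(yaw,pit);z=R[:,2];l=lip+hyoff*hy+[0,0,-.003]
    T=l+.010*z+.021*R[:,0]*1
    if R[2,0]>0: print('sign')
    q=np.array(Q[2]);out=[]
    for p in[T-.09*z,T-.06*z,T-.03*z,T,T+.03*ez,T+.06*ez,T+.125*ez]:
        r=ik(p,R,q);q=r.x;out.append((q[[2,3,4,5]].round(0),round(r.cost,5)))
    print(hyoff,yaw,pit,[ (list(map(int,o[0])),o[1]) for o in out])
E
```

```text
{1: np.float64(3.2114921711471265), -1: np.float64(2.932167893709032)} -1 [-0.421  0.648  0.175  0.203 -0.139 -0.25 ] [array([0.1671, 0.0941, 0.0002]), array([-0.0157, -0.0151, -0.0002]), array([0.0257, 0.144 , 0.    ])]
0 -6.8 45 [([-15, -32, -22, -48], np.float64(0.0)), ([7, -25, -27, -56], np.float64(0.0)), ([20, -23, -29, -58], np.float64(0.0)), ([30, -22, -29, -59], np.float64(0.0)), ([12, -28, -24, -53], np.float64(0.0)), ([-18, -49, -14, -31], np.float64(0.0)), ([-34, -43, -15, -36], np.float64(0.12529))]
0 -6.8 50 [([-58, -57, -13, -21], np.float64(0.00115)), ([-58, -83, -11, 5], np.float64(0.02944)), ([-58, -114, -12, 36], np.float64(0.08856)), ([-58, -137, -16, 58], np.float64(0.16917)), ([-58, -121, -12, 43], np.float64(0.05876)), ([-58, -99, -10, 21], np.float64(0.00475)), ([-34, -31, -18, -47], np.float64(0.0716))]
0 3 45 [([-15, -40, -27, -35], np.float64(0.0)), ([7, -33, -32, -44], np.float64(0.0)), ([21, -30, -34, -47], np.float64(0.0)), ([31, -29, -34, -48], np.float64(0.0)), ([13, -35, -29, -42], np.float64(0.0)), ([-16, -52, -20, -23], np.float64(0.0)), ([-34, -49,
[... 4130 characters left out ...]
oat64(0.00377)), ([-34, -45, -24, -23], np.float64(0.07465))]
-0.065 10 45 [([-53, -74, -26, 10], np.float64(0.0)), ([-58, -90, -25, 25], np.float64(0.01012)), ([-58, -103, -25, 38], np.float64(0.04464)), ([-58, -115, -27, 50], np.float64(0.09736)), ([-58, -106, -24, 41], np.float64(0.02125)), ([-52, -90, -23, 25], np.float64(0.0)), ([-34, -56, -26, -9], np.float64(0.12502))]
-0.065 10 50 [([-58, -66, -25, 3], np.float64(0.00117)), ([-58, -78, -24, 14], np.float64(0.02896)), ([-58, -92, -23, 28], np.float64(0.08822)), ([-58, -107, -24, 43], np.float64(0.1711)), ([-58, -95, -22, 31], np.float64(0.05939)), ([-58, -84, -22, 20], np.float64(0.00481)), ([-34, -47, -28, -18], np.float64(0.07197))]
```

The fit is poor. The start pose shows the base's zero is yawed about -16.5°, so I'll add that as a parameter.

```bash
sed -i 's/h,a1,L1,e,L2,Lt=P;/h,a1,L1,e,L2,Lt,b=P;/; s/R1=r(\[0,0,1.\],q\[0\])/R1=r([0,0,1.],q[0]+b)/; s/.4,.25\])/.4,.25,-.288])/' kin.py
python3 - <<'E'
from kin import *
print({s:F[s].cost for s in F},S,P.round(3),[ (fk(q,P,S)[0]-x).round(4) for q,x in zip(Q,X)])
for hyoff in(0,-.05):
  for yaw in(-6.8,-14,0):
   for pit in(45,52):
    R=tool(yaw,pit);z=R[:,2];l=lip+hyoff*hy+[0,0,-.003]
    T=l+.010*z+.021*R[:,0]
    q=np.array(Q[2]);out=[]
    for p in[T-.09*z,T-.06*z,T-.03*z,T,T+.03*ez,T+.06*ez,T+.125*ez]:
        r=ik(p,R,q);q=r.x;out.append([int(x) for x in q[1:].round(0)]+['ok' if r.cost<1e-4 else 'BAD'])
    print(hyoff,yaw,pit,*out,sep='\n ') if pit==45 or yaw==-6.8 else 0
E
```

```text
{1: np.float64(0.3551055421501717), -1: np.float64(0.19516818952253068)} -1 [-0.205  0.04   0.648  0.18   0.362  0.247 -0.296] [array([-0.0062,  0.0049, -0.029 ]), array([-0.0109, -0.0145,  0.0338]), array([ 0.0119,  0.0274, -0.0048])]
0
 -6.8
 45
 [-11, -50, -44, -9, -40, 'ok']
 [-9, -51, -62, -6, -22, 'ok']
 [-6, -52, -104, -4, 18, 'ok']
 [-4, -53, -145, -6, 58, 'ok']
 [-5, -50, -91, -3, 4, 'ok']
 [-5, -46, -36, -6, -51, 'ok']
 [-6, -37, -13, -14, -74, 'ok']
0
 -6.8
 52
 [-9, -44, -10, -17, -74, 'ok']
 [-7, -46, -9, -13, -75, 'ok']
 [-5, -48, -9, -9, -76, 'ok']
 [-3, -49, -8, -5, -77, 'ok']
 [-4, -46, -4, -9, -82, 'ok']
 [-4, -42, -3, -14, -83, 'ok']
 [-5, -33, -2, -23, -84, 'ok']
0
 -14
 45
 [-11, -50, 23, -7, -115, 'ok']
 [-9, -51, 51, -4, -144, 'ok']
 [-6, -52, 80, -4, -174, 'BAD']
 [-3, -51, 80, -3, -174, 'BAD']
 [-5, -49, 79, -4, -174, 'BAD']
 [-5, -46, 43, -6, -137, 'ok']
 [-6, -37, 17, -15, -111, 'ok']
0
 0
 45
 [-10, -49, -62, -16, -14, 'ok']
 [-8, -51, -74, -14, -3, 'ok']
 [-6, -52, -90, -12, 12, 'ok']
 [-3, -53, -110, -11, 31, 'ok']
 [-4, -49, -86, -10, 6, 'ok']
 [-5, -46
[... 286 characters left out ...]

-0.05
 -6.8
 52
 [-7, -43, -24, -18, -54, 'ok']
 [-5, -45, -27, -14, -52, 'ok']
 [-3, -46, -33, -10, -48, 'ok']
 [-1, -48, -44, -7, -37, 'ok']
 [-2, -44, -27, -11, -54, 'ok']
 [-2, -40, -19, -15, -62, 'ok']
 [-3, -32, -12, -24, -70, 'ok']
-0.05
 -14
 45
 [-9, -49, -28, -7, -59, 'ok']
 [-7, -50, -46, -3, -42, 'ok']
 [-5, -51, -136, -2, 47, 'ok']
 [-2, -52, -172, -5, 83, 'ok']
 [-3, -48, -114, -1, 25, 'ok']
 [-4, -45, -9, -4, -80, 'ok']
 [-5, -36, -3, -14, -87, 'ok']
-0.05
 0
 45
 [-7, -47, -66, -21, -5, 'ok']
 [-5, -49, -75, -18, 3, 'ok']
 [-3, -50, -87, -16, 14, 'ok']
 [-1, -51, -101, -15, 27, 'ok']
 [-2, -48, -84, -15, 9, 'ok']
 [-3, -44, -68, -16, -7, 'ok']
 [-4, -35, -45, -21, -32, 'ok']
```

The crude model is good enough: at hood y = -50 mm with yaw -2° and pitch 47°, the wrist stays off the singularity. I'll aim there.

```bash
python3 - <<'E'
from h import *
y,t=np.radians([-2,47]);z=np.array([np.cos(y)*np.cos(t),np.sin(y)*np.cos(t),-np.sin(t)]);Y=np.array([-np.sin(y),np.cos(y),0]);R=np.column_stack([np.cross(Y,z),Y,z])
l=lip-.05*hy+[0,0,-.005]
T=l+.010*z+.024*R[:,0]
print(T,rel(T-.09*z,R),rel(T,R))
E
```

```text
[ 0.47635383 -0.29627372  0.1033185 ] (array([  3.4, -54.1,   3.2]), array([-0.059,  0.034, -0.061])) (array([  6.6, -49. ,  93. ]), array([-0.059,  0.034, -0.061]))
```

Emit:
move_arm(
  series=[
    {"dx": 1, "dy": -18, "dz": 1, "rx": -0.02, "ry": 0.011, "rz": -0.02},
    {"dx": 2, "dy": -36, "dz": 2, "rx": -0.04, "ry": 0.022, "rz": -0.04},
    {"dx": 4, "dy": -54, "dz": 3, "rx": -0.059, "ry": 0.034, "rz": -0.061},
    {"dx": 4, "dy": -53, "dz": 15, "rx": -0.059, "ry": 0.034, "rz": -0.061},
    {"dx": 5, "dy": -52, "dz": 27, "rx": -0.059, "ry": 0.034, "rz": -0.061},
    {"dx": 5, "dy": -51, "dz": 40, "rx": -0.059, "ry": 0.034, "rz": -0.061},
    {"dx": 6, "dy": -51, "dz": 52, "rx": -0.059, "ry": 0.034, "rz": -0.061},
    {"dx": 6, "dy": -51, "dz": 52, "rx": -0.059, "ry": 0.034, "rz": -0.061},
  ],
)

```text
t: 4.47
ee_pos: [0.4485, -0.2926, 0.1313]
ee_rot: [179.9, 42.9, 178.2]
force: [0.3, -0.4, -0.1]
grip_width: 0.0001
grip_force: 0.0
```

```bash
cat >> h.py <<'E'
y_,t_=np.radians([-2,47]);z2=np.array([np.cos(y_)*np.cos(t_),np.sin(y_)*np.cos(t_),-np.sin(t_)]);Y2=np.array([-np.sin(y_),np.cos(y_),0]);R2=np.column_stack([np.cross(Y2,z2),Y2,z2])
T2=lip-.05*hy+[0,0,-.005]+.010*z2+.024*R2[:,0]
E
python3 - <<'E'
from h import *
o=arm.get_obs();print(o['ee_pos'],o['ee_rot'],o['qpos'].round(1) if hasattr(o['qpos'],'round') else o['qpos'],o['force'])
print(rel(T2,R2))
im,d=look('scene')
cv2.imwrite('pics/s3.png',cv2.resize(im[170:260,300:440,::-1],None,fx=5.5,fy=5.5,interpolation=cv2.INTER_CUBIC))
E
```

```text
[ 0.44848211 -0.29261817  0.13128497] [179.90399059  42.87761539 178.2074649 ] [-36.9   3.6 -31.5 -54.5 -28.8 -11.9] [ 0.30008182 -0.44632336 -0.08518705]
(array([-1.5, -2.8, 39.5]), array([ 0.004, -0.002,  0.003]))
```

View pics/s3.png

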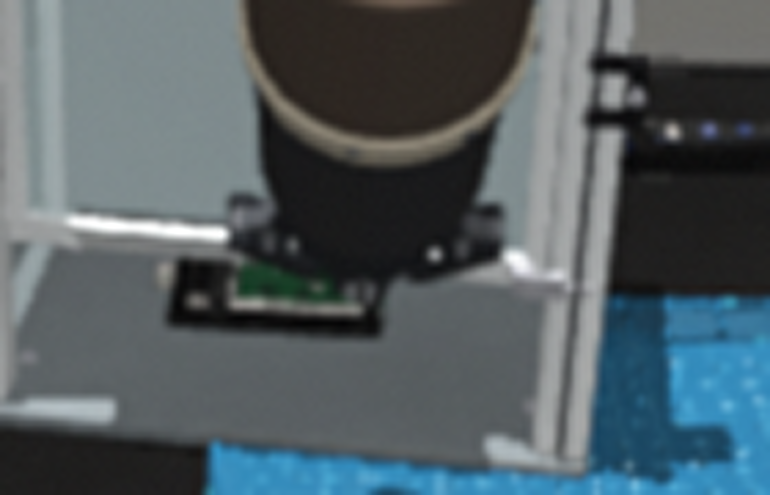

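The crop shows the closed fingertips at (375,290), just in front of and below the lip line. The joints are in a good range and nothing has been touched. Now I'll slide in under the lip.

Emit:
move_arm(
  series=[
    {"dx": 0, "dy": 0, "dz": 9},
    {"dx": -1, "dy": -1, "dz": 18},
    {"dx": -1, "dy": -2, "dz": 27},
    {"dx": -1, "dy": -3, "dz": 35},
    {"dx": -1, "dy": -3, "dz": 40},
    {"dx": -1, "dy": -3, "dz": 40},
  ],
)

```text
invalid input at $.series[0]: expected keys dx, dy, dz, rx, ry, rz
```

```bash
python3 - <<'E'
from h import *
o=arm.get_obs();print(o['ee_pos'],o['ee_rot'],np.round(o['qpos'],1),o['force'])
print(rel(o['ee_pos']+.01*ez))
im,d=look('scene');
for q in('lip_mid','pointer_tip'): lm('scene',q,d)
E
```

```text
[ 0.44826488 -0.29293195  0.13182077] [179.94491768  42.9048198  178.2166665 ] [-36.9   3.5 -31.5 -54.5 -28.8 -11.9] [-0.28830462  0.30677109  0.68145718]
(array([-6.8,  0. , -7.3]), array([ 0.062, -0.037,  0.063]))
scene lip_mid 0.62 px 347 217 d 0.966 [ 0.3955 -0.2452  0.1748]
scene pointer_tip 0.89 px 407 223 d 1.05 [ 0.475  -0.407   0.1163]
scene pointer_tip 0.38 px 206 263 d 0.631 [ 0.0492 -0.0175  0.2783]
```

Emit:
move_arm(
  series=[
    {"dx": 0, "dy": 0, "dz": 9, "rx": 0, "ry": 0, "rz": 0},
    {"dx": -1, "dy": -1, "dz": 18, "rx": 0, "ry": 0, "rz": 0},
    {"dx": -1, "dy": -2, "dz": 27, "rx": 0, "ry": 0, "rz": 0},
    {"dx": -1, "dy": -3, "dz": 35, "rx": 0, "ry": 0, "rz": 0},
    {"dx": -1, "dy": -3, "dz": 40, "rx": 0, "ry": 0, "rz": 0},
    {"dx": -1, "dy": -3, "dz": 40, "rx": 0, "ry": 0, "rz": 0},
  ],
)

```text
t: 5.42
ee_pos: [0.4758, -0.2977, 0.1032]
ee_rot: [179.9, 42.9, 178.1]
force: [0.2, -0.1, 0.1]
grip_width: 0.0003
grip_force: 0.0
```

```bash
python3 - <<'E'
from h import *
o=arm.get_obs();print(o['ee_pos'],o['ee_rot'],np.round(o['qpos'],1),o['force'])
print(rel(o['ee_pos']+.01*ez))
im,d=look('scene');
for q in('lip_mid','pointer_tip'): lm('scene',q,d)
E
```

```text
[ 0.47577151 -0.29773301  0.10321365] [179.94744852  42.91639486 178.11175825] [-37.1   8.6 -29.6 -59.6 -27.2  -6. ] [ 0.23379067 -0.0613341   0.09761966]
(array([-6.8,  0. , -7.3]), array([ 0.06 , -0.036,  0.062]))
scene lip_mid 0.68 px 349 217 d 0.982 [ 0.4103 -0.2504  0.1669]
scene pointer_tip 0.86 px 409 221 d 1.053 [ 0.4799 -0.4139  0.118 ]
```

Emit:
move_arm(
  series=[
    {"dx": -2.7, "dy": 0, "dz": -2.9, "rx": 0, "ry": 0, "rz": 0},
    {"dx": -5.4, "dy": 0, "dz": -5.8, "rx": 0, "ry": 0, "rz": 0},
    {"dx": -8.1, "dy": 0, "dz": -8.7, "rx": 0, "ry": 0, "rz": 0},
    {"dx": -10.8, "dy": 0, "dz": -11.7, "rx": 0, "ry": 0, "rz": 0},
    {"dx": -13.6, "dy": 0, "dz": -14.6, "rx": 0, "ry": 0, "rz": 0},
    {"dx": -16.3, "dy": 0, "dz": -17.5, "rx": 0, "ry": 0, "rz": 0},
    {"dx": -19, "dy": 0, "dz": -20.4, "rx": 0, "ry": 0, "rz": 0},
    {"dx": -21.8, "dy": 0, "dz": -23.4, "rx": 0, "ry": 0, "rz": 0},
  ],
)

```text
t: 6.58
ee_pos: [0.4752, -0.2973, 0.1355]
ee_rot: [179.9, 42.9, 178.1]
force: [-4.9, 0.9, -3.6]
grip_width: -0.0001
grip_force: 2.9
```

```bash
python3 - <<'E'
from h import *
o=arm.get_obs();print(o['ee_pos'],o['ee_rot'],np.round(o['qpos'],1),o['force'])
im,d=look('scene');
cv2.imwrite('pics/s4.png',cv2.resize(im[170:260,300:440,::-1],None,fx=5.5,fy=5.5,interpolation=cv2.INTER_CUBIC))
for q in('height_clip','pointer_tip'): lm('scene',q,d)
im,d=look('top')
for q in('height_clip','pointer_tip'): lm('top',q,d)
E
```

```text
[ 0.47523749 -0.29728133  0.13548776] [179.93120059  42.89951447 178.12795869] [-34.1   4.9 -29.8 -52.8 -27.1 -15.6] [-4.85280033  0.93344025 -3.57598102]
scene height_clip 0.45 px 453 273 d 0.992 [ 0.3745 -0.5243  0.0293]
scene height_clip 0.44 px 408 185 d 1.0 [ 0.4767 -0.4007  0.2281]
scene pointer_tip 0.59 px 407 215 d 1.038 [ 0.4745 -0.4058  0.1416]
top height_clip 0.25 px 431 219 d 1.851 [ 0.3959 -0.5421  0.0331]
```

View pics/s4.png

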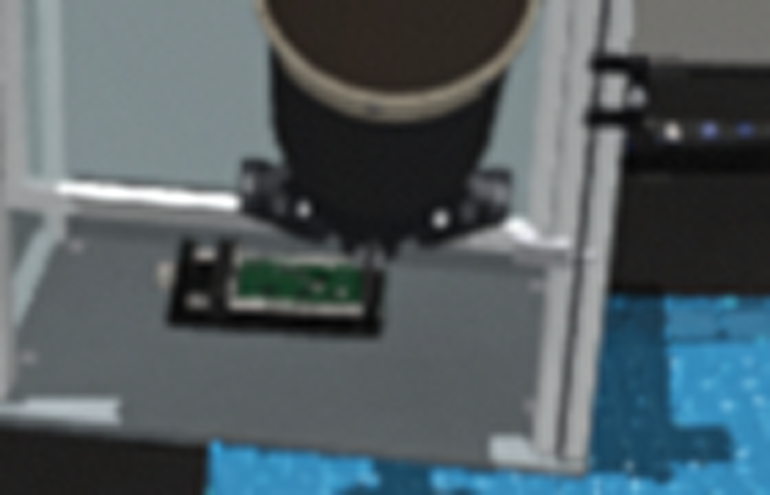

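The sash is moving, pushed with about 5 N. The pointer is at crop (560,246) and the middle of the clip is at about (610,90), so some 88 mm remain.

Emit:
move_arm(
  series=[
    {"dx": -3.4, "dy": 0, "dz": -3.7, "rx": 0, "ry": 0, "rz": 0},
    {"dx": -8.2, "dy": 0, "dz": -8.8, "rx": 0, "ry": 0, "rz": 0},
    {"dx": -13.6, "dy": 0, "dz": -14.6, "rx": 0, "ry": 0, "rz": 0},
    {"dx": -19, "dy": 0, "dz": -20.4, "rx": 0, "ry": 0, "rz": 0},
    {"dx": -24.5, "dy": 0, "dz": -26.3, "rx": 0, "ry": 0, "rz": 0},
    {"dx": -30, "dy": 0, "dz": -32.1, "rx": 0, "ry": 0, "rz": 0},
    {"dx": -35.4, "dy": 0, "dz": -38, "rx": 0, "ry": 0, "rz": 0},
    {"dx": -38, "dy": 0, "dz": -41, "rx": 0, "ry": 0, "rz": 0},
  ],
)

```text
t: 7.88
ee_pos: [0.4754, -0.2975, 0.1925]
ee_rot: [180.0, 43.0, 178.2]
force: [-4.3, 0.6, -3.4]
grip_width: -0.0002
grip_force: 2.9
```

```bash
python3 - <<'E'
from h import *
o=arm.get_obs();print(o['ee_pos'],o['ee_rot'],np.round(o['qpos'],1),o['force'])
im,d=look('scene');
cv2.imwrite('pics/s5.png',cv2.resize(im[165:235,370:440,::-1],None,fx=8,fy=8,interpolation=cv2.INTER_CUBIC))
for q in('height_clip','pointer_tip'): lm('scene',q,d)
print(rel(o['ee_pos']+.01*ez))
E
```

```text
[ 0.47543515 -0.29745131  0.19246485] [179.99658973  42.97046555 178.17621909] [-29.6  -1.  -29.6 -41.9 -28.3 -30.6] [-4.32448675  0.61166973 -3.36246559]
scene height_clip 0.46 px 412 186 d 1.0 [ 0.4762 -0.4101  0.2272]
scene pointer_tip 0.74 px 412 197 d 1.015 [ 0.4767 -0.4134  0.1935]
(array([-6.5,  0.1, -7.3]), array([ 0.06 , -0.035,  0.063]))
```

View pics/s5.png

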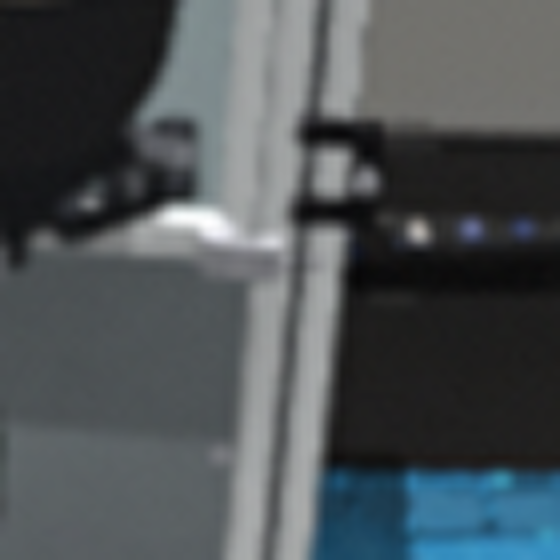

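The prongs sit at crop rows 133 and 209, middle 171. The pointer hides the post groove at row ~257, so about 32 mm remain. I'll push up 25 mm and check again.

Emit:
move_arm(
  series=[
    {"dx": -3.3, "dy": 0, "dz": -3.6, "rx": 0, "ry": 0, "rz": 0},
    {"dx": -6.6, "dy": 0, "dz": -7.3, "rx": 0, "ry": 0, "rz": 0},
    {"dx": -9.9, "dy": 0, "dz": -11, "rx": 0, "ry": 0, "rz": 0},
    {"dx": -13, "dy": 0, "dz": -14.4, "rx": 0, "ry": 0, "rz": 0},
    {"dx": -15.3, "dy": 0, "dz": -17, "rx": 0, "ry": 0, "rz": 0},
    {"dx": -16.3, "dy": 0, "dz": -18.1, "rx": 0, "ry": 0, "rz": 0},
    {"dx": -16.3, "dy": 0, "dz": -18.1, "rx": 0, "ry": 0, "rz": 0},
  ],
)

```text
t: 8.9
ee_pos: [0.4755, -0.2978, 0.2164]
ee_rot: [-180.0, 43.0, 178.2]
force: [-2.9, 2.3, -1.2]
grip_width: -0.0002
grip_force: 1.5
```

```bash
python3 - <<'E'
from h import *
o=arm.get_obs();print(o['ee_pos'],o['force'])
im,d=look('scene');
cv2.imwrite('pics/s6.png',cv2.resize(im[170:215,390:435,::-1],None,fx=12,fy=12,interpolation=cv2.INTER_CUBIC))
for q in('height_clip','pointer_tip'): lm('scene',q,d)
E
```

```text
[ 0.47553449 -0.29776267  0.2164224 ] [-2.87037251  2.26247765 -1.15134342]
scene height_clip 0.49 px 409 184 d 0.999 [ 0.4768 -0.4024  0.2313]
scene pointer_tip 0.85 px 408 189 d 1.001 [ 0.4732 -0.4012  0.2192]
```

View pics/s6.png

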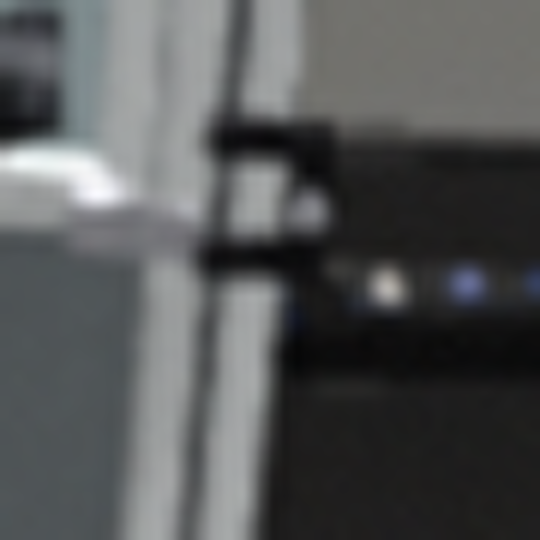

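The tongue is now level with the lower prong, at row ~247 against the gap's middle at 198, so about 10 mm remain.

Emit:
move_arm(
  series=[
    {"dx": -2, "dy": 0, "dz": -2.2, "rx": 0, "ry": 0, "rz": 0},
    {"dx": -4, "dy": 0, "dz": -4.4, "rx": 0, "ry": 0, "rz": 0},
    {"dx": -5.5, "dy": 0, "dz": -6.1, "rx": 0, "ry": 0, "rz": 0},
    {"dx": -6.5, "dy": 0, "dz": -7.3, "rx": 0, "ry": 0, "rz": 0},
    {"dx": -6.5, "dy": 0, "dz": -7.3, "rx": 0, "ry": 0, "rz": 0},
  ],
)

```text
t: 9.68
ee_pos: [0.4752, -0.2978, 0.2262]
ee_rot: [-180.0, 43.0, 178.2]
force: [-2.4, 0.1, -1.7]
grip_width: -0.0002
grip_force: 1.2
```

```bash
python3 - <<'E'
from h import *
o=arm.get_obs();print(o['ee_pos'],o['force'])
im,d=look('scene');
cv2.imwrite('pics/s7.png',cv2.resize(im[170:215,390:435,::-1],None,fx=12,fy=12,interpolation=cv2.INTER_CUBIC))
for q in('height_clip','pointer_tip'): lm('scene',q,d)
E
```

```text
[ 0.47516035 -0.29783832  0.22616095] [-2.35473913  0.12808044 -1.74595808]
scene height_clip 0.43 px 409 185 d 0.999 [ 0.476  -0.4015  0.2303]
scene pointer_tip 0.72 px 410 186 d 0.999 [ 0.4748 -0.4057  0.2259]
scene pointer_tip 0.57 px 411 185 d 0.999 [ 0.4755 -0.4076  0.2284]
```

View pics/s7.png

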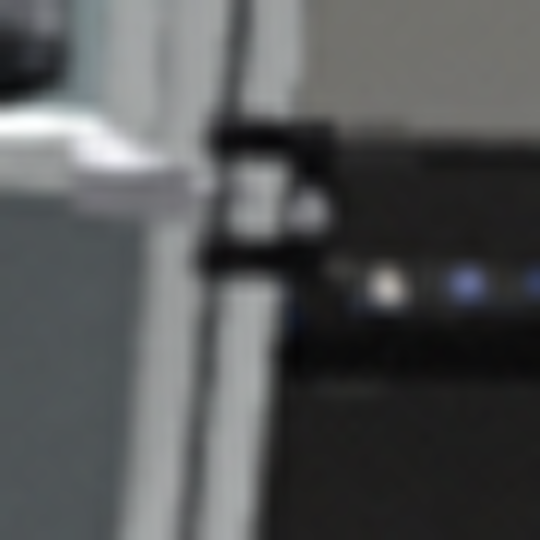

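The pointer now shows between the prongs, covering the groove at rows 185–215 against the middle at 198. I'll lower the fingers off the lip and withdraw.

Emit:
move_arm(
  series=[
    {"dx": 3.3, "dy": 0, "dz": 3.6, "rx": 0, "ry": 0, "rz": 0},
    {"dx": 6.6, "dy": 0, "dz": 7.3, "rx": 0, "ry": 0, "rz": 0},
    {"dx": 10, "dy": 0, "dz": 11, "rx": 0, "ry": 0, "rz": 0},
    {"dx": 12, "dy": 0, "dz": 3, "rx": 0, "ry": 0, "rz": 0},
    {"dx": 13, "dy": 0, "dz": -15, "rx": 0, "ry": 0, "rz": 0},
    {"dx": 13, "dy": 0, "dz": -35, "rx": 0, "ry": 0, "rz": 0},
    {"dx": 13, "dy": 0, "dz": -60, "rx": 0, "ry": 0, "rz": 0},
    {"dx": 13, "dy": 0, "dz": -85, "rx": 0, "ry": 0, "rz": 0},
  ],
)

```text
t: 10.82
ee_pos: [0.4063, -0.2955, 0.2812]
ee_rot: [-179.9, 43.0, 178.2]
force: [1.0, -0.9, 0.4]
grip_width: -0.0002
grip_force: 0.0
```

Emit:
move_arm(
  series=[
    {"dx": 0, "dy": 0, "dz": -15, "rx": 0, "ry": 0, "rz": 0},
    {"dx": 0, "dy": 0, "dz": -30, "rx": 0, "ry": 0, "rz": 0},
    {"dx": 0, "dy": 0, "dz": -30, "rx": 0, "ry": 0, "rz": 0},
    {"dx": 0, "dy": 0, "dz": -30, "rx": 0, "ry": 0, "rz": 0},
  ],
)

```text
t: 11.32
ee_pos: [0.3872, -0.2948, 0.3006]
ee_rot: [179.9, 42.9, 178.1]
force: [0.2, 0.6, -0.0]
grip_width: -0.0
grip_force: 0.0
```

```bash
python3 - <<'E'
from h import *
o=arm.get_obs();print(o['t'],o['ee_pos'],o['force'],np.abs(o['qvel']).max())
im,d=look('scene')
cv2.imwrite('pics/s8.png',cv2.resize(im[170:215,390:435,::-1],None,fx=12,fy=12,interpolation=cv2.INTER_CUBIC))
for q in('height_clip','pointer_tip','jar','tester'): lm('scene',q,d)
E
```

```text
11.325 [ 0.38721811 -0.29483041  0.30055095] [ 0.20848358  0.63520663 -0.01692784] 0.5776617210630732
scene height_clip 0.4 px 407 186 d 1.0 [ 0.4757 -0.3975  0.2272]
scene pointer_tip 0.8 px 411 188 d 1.002 [ 0.4757 -0.408   0.2225]
scene jar 0.78 px 455 257 d 1.07 [ 0.4592 -0.5483  0.018 ]
scene tester 0.61 px 458 270 d 0.995 [ 0.3812 -0.539   0.0315]
```

View pics/s8.png

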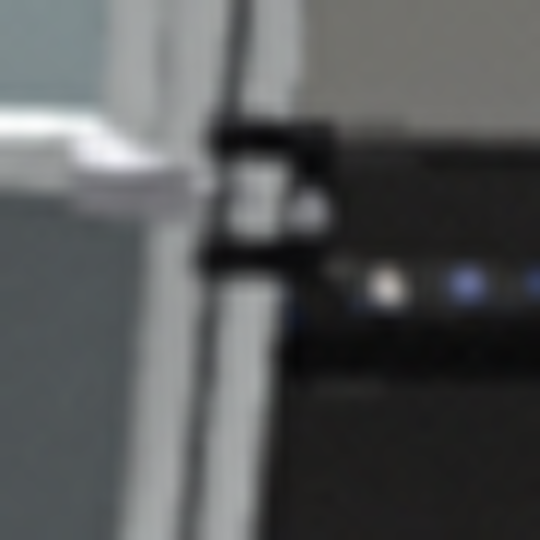

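The sash stayed put: the pointer is still between the prongs at row ~200 against the middle at 198. The hand is clear and the jar and tester haven't moved.

```bash
python3 -c "
from workcell import arm
print(arm.job_done())"
```

```text
the job is handed in; nothing more can be done
None
```

The sash is up with its pointer between the clip's prongs (about mid-gap in the last picture), the hand is clear, and the job was handed in at about 11 s; the hand-in returned no verdict.

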